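# Open the latched benchtop incubator

## Robot

A 6-joint arm with a two-finger parallel gripper is mounted at the origin on the work surface. World frame = base frame: x ahead of the robot, y to its left, z up, the work surface at z = 0. Lengths are in m, angles in rad, forces in N, time in s.
With the tool pointing down it reaches from about 0.25 to 0.775 m from the base axis. Payload 4 kg.
Tool frame: the origin (TCP) lies midway between the tips of the shut fingers; the grasp point (between the pads) lies 19 mm behind it; z points along the fingers, y is the direction in which the jaws open and shut (so a half turn about z gives the same grasp; the last joint's range is limited). The gripper opens to 85 mm and grips with 20 to 120 N. Pads are 22 mm wide; open, the fingers measure 114 mm over their backs; the gripper's body (76 mm by 85 mm) begins 54 mm behind the grasp point. The pads swing forward as they close: fully open they stand 13 mm farther back than shut.
Start: joints at [-1.26, 0.087, 1.371, -0, 1.684, -0.103], TCP at [0.221, -0.504, 0.231] pointing down, gripper open.
Joint ranges: [-3.1, 3.1], [-0.76, 2.03], [0.27, 2.55], [-1.08, 4.22], [0.17, 2.65], [-2.57, 2.57]. Speed limits (rad/s): [2.79, 2.79, 3.14, 3.14, 3.14, 3.14].

## Interface

Orientations are given as a unit quaternion [x, y, z, w].
In Python, from rig import robot gives the robot as it stands. The module is installed in compiled form; this text tells all that it offers.
- The arm moves only by the tool jog_arm, never from a script. Its argument "plan" is a list of rows, each a list of 7 numbers: the shift along the world's x, y, z in cm, then the turn, a rotation vector about the world's x, y, z in rad, then the closure, from -1 (fully open) to 1 (shut). In form: [[tx, ty, tz, ax, ay, az, jaw], ...]. A call has 1 to 8 rows; each row shifts and turns the commanded pose from where the row before left it; what a row does not reach is not made up. A row lasts 1/8 s, in which the tool goes at most 62.5 mm and 10.7 degrees, less where a joint would pass 70% of its speed; a pose out of reach is approached as far as the arm can. A call is refused whole if a number of a shift passes 6.25 or a number of a turn 0.188, either way. A call with a gripper value outside its range is refused whole. The fingers move at their own pace and stop on an object; "squeeze" is the grip in N (left out, the last holds). Time passes only in rows, so rows that do not move let the fingers close. It gives the time, the measured TCP pose, the force and the opening at its end, in the units of the state.
- robot.state(): the state, without advancing time (a new reading comes with each control period).
- robot.camera(name): name is "scene" or "side" or "wrist"; returns the picture (420x560x3 uint8, blue, green, red); there is no depth.
- robot.camera_info(name): a dict with "mtx" (3x3 intrinsics, pixels), "xyz" and "orientation" of the camera in the world; the wrist camera has in their place "hand_eye" (4x4, takes a point from camera to tool coordinates, whose origin is the TCP and whose axes are the flange's). Camera axes: x right, y down, z forward; pixel columns grow to the right and rows downward; lengths in m; the calibration is good to about 2 mm. A picture is of the moment at which its call begins: read the wrist's pose just before it. camera_info takes no time and is no camera call.
- robot.job_done(): hands the job in, once; it reports no verdict.
Trained networks look in the newest picture that a camera, given by its name, has taken for a name from the list of things; names that differ only in an ending like _2 or _b are one class to them, and where a whole thing is asked for, a point or a joint stands for the part that bears it (a point fixed in the world has none). Each returns a list of dicts, best first, with "conf" (0 to 1); they miss things now and then, are a little off and sometimes report something else, mostly with a low value. They report only what shows in the picture. A call takes as long as a camera call.
- robot.spot_in(camera, label): "point" ([column, row] in pixels, amid what is visible of it).
- robot.pinpoint(camera, label): "point" ([column, row] in pixels: a listed point, or the origin of a listed thing).
The state is a dict: "time_s": time; "qpos": joint angles; "qd": joint speeds; "joint_torque": joint torques, N m; "eef_pos": TCP position; "eef_rot": TCP orientation; "contact_force": force on the tool from outside, world axes, zero at the start; "wrist_torque": the same for the moment, N m; "gripper_width": opening from 0.0 (shut) to 1.0 (fully open).
Only numpy, scipy, OpenCV 4.12 (cv2) and the standard library are available. Lean on these libraries where they do the work, as an engineer would, in place of code of your own. Each camera call takes 0.05 s, during which the arm holds its last target.

## Task

Open the small incubator on the bench so that the culture dishes inside can be reached: lift its blue paddle handle until it comes up against its stop, which frees the hidden latch, and with the handle held up swing the door wide open, to about a right angle with the front, then let go of it. How far the handle must rise differs from one incubator to the next, so go by feel: do not force the handle against its stop, do not pull hard on a door that is still latched, do not fling the door, and leave everything else on the bench and the dishes on top standing where they are.

Things in the scene. Friction and masses are not known exactly. Their poses are not given: they have to be found in the camera images.
- incubator: white and grey benchtop incubator, 240 mm deep (its x), 280 mm wide (its y), 250 mm high, standing fixed on the bench with any yaw. Origin at the centre of its underside; its front, with the door, faces its own -x, and z is up. The latch strike is hidden inside, behind the door
- door (a joint): angle of the incubator door in rad about an upright hinge: 0 shut, 1.57 at a right angle, at most 1.75. White panel with a dark window, 22 mm thick, 276 wide, 230 high, 12 to 242 mm above the bench. Hinged at the +y end of the front; its free edge swings out to the incubator's -x, clockwise seen from above. Hinge friction (0.15 Nm) keeps it where it is left
- door_hinge (a point): point on the door's upright hinge axis, 205 mm above the bench, 131 mm in front (-x) of the incubator's origin and 140 mm to its +y; its axes turn with the door and equal the incubator's when shut
- paddle (a joint): angle in rad of the blue paddle handle: 0 level, growing as its bar is lifted. A weak spring draws it back (1.5 N at the bar, 4 N when lifted; a hard pinch adds several N as the bar turns in the grip). The latch lets go at a hidden angle of 0.12 to 0.62; a stiff rubber stop is met 2 to 4 mm (at the bar) later, then force rises 9 N per mm. Past 0.15 rad of door angle it need not be held up
- paddle_bar (a point): middle of the paddle's grip bar: level blue round bar, 14 mm diameter, 88 mm clear length between two cheeks, parallel to the door, 60 mm in front of the pivot, about 205 mm above the bench at rest; 215 mm along the door from the hinge axis and 73 mm in front of that axis. Behind it is a 50 mm wide gap to the door, open from above and below
- paddle_pivot (a point): middle of the paddle's level pivot axis on the door's outer face, 205 mm above the bench, 13 mm in front of the hinge axis and 215 mm along the door from it
- pawl: steel hook pawl on an arm of the paddle, 46 mm behind its pivot, hidden in the incubator while the door is shut; it goes down as the paddle is lifted. Origin on the paddle's pivot. Never press it with more than 20 N against strike or stop: about 15 N at the bar (above the spring) lifting against the stop, or 20 N pulling on the latched door
- dishes: stack of three clear round culture dishes, 90 mm diameter, 43 mm high, loose on top of the incubator towards its rear; origin under its centre. Leave it alone
- wash_bottle: white round bottle with a green cap, 64 mm diameter, 170 mm high, loose on the bench; origin under its centre. Leave it alone
- tube_rack: blue tube rack, 70 x 140 mm, 78 mm high with its tubes, loose on the bench; origin under its centre. Leave it alone
- tip_box: red box with a clear lid, 85 x 120 mm, 72 mm high, loose on the bench; origin under its centre. Leave it alone
- beaker: glass beaker, 80 mm diameter, 95 mm high, loose on the bench; origin under its centre. Leave it alone
- media_bottle: amber jar with an orange cap, 76 mm diameter, 150 mm high, loose on the bench; origin under its centre. Leave it alone
- timer: yellow bench timer, 60 x 60 mm, 32 mm high, loose on the bench; origin under its centre. Leave it alone

How it is judged:
By the outcome, as a careful person would: the job done as asked, in the order asked, and still so for the second after the job is handed in, with the robot touching nothing.
It also fails if it takes over 64 s, if anything falls off the work surface, if the arm or the gripper's body presses on something with over 40 N, if the wrist force passes 120 N, or if a joint passes its speed limit or range.

## Working session

There is one attempt and no reset: what is moved stays moved. The work goes in short steps, Python scripts to look and compute and a tool call to move; the robot and the scene stay as the last step left them, time stands still between calls to the robot, and variables do not carry over. Pictures are saved under pics/ and viewed, and the job is handed in when it is done.

Besides the shell and the picture viewer there is one more tool, called as name(argument=value, ...), one argument or row to a line, values as JSON. jog_arm: Moves the arm, as the interface text tells. Its arguments: {"type":"object","properties":{"plan":{"type":"array"},"squeeze":{"type":"number"}},"required":["plan"]}

```bash
mkdir -p pics; cat > h.py <<'E'
import numpy as np,cv2
from scipy.spatial.transform import Rotation as R
from rig import robot
def cam(name):
    i=robot.camera_info(name)
    K=np.array(i["mtx"])
    if "xyz" in i:
        o=np.array(i["orientation"]);Rm=R.from_quat(o).as_matrix() if o.size==4 else o
        return K,np.array(i["xyz"]),Rm
    s=robot.state();T=np.eye(4);T[:3,:3]=R.from_quat(s["eef_rot"]).as_matrix();T[:3,3]=s["eef_pos"]
    M=T@np.array(i["hand_eye"]);return K,M[:3,3],M[:3,:3]
def ray(c,p):
    K,o,Rm=c;d=Rm@np.linalg.solve(K,[p[0],p[1],1]);return o,d/np.linalg.norm(d)
def atz(c,p,z):
    o,d=ray(c,p);return o+d*(z-o[2])/d[2]
def proj(c,X):
    K,o,Rm=c;q=K@(Rm.T@(np.array(X)-o));return q[:2]/q[2]
def tri(rs):
    A=0;b=0
    for o,d in rs:
        P=np.eye(3)-np.outer(d,d);A=A+P;b=b+P@o
    X=np.linalg.solve(A,b);return X,[np.linalg.norm((np.eye(3)-np.outer(d,d))@(X-o)) for o,d in rs]
E
python3 - <<'E'
from h import *
print(robot.state())
for n in ["scene","side","wrist"]:
    c=cam(n);print(n,c[1].round(3),c[2].round(2).tolist(),c[0][0,0])
    cv2.imwrite(f"pics/{n}0.png",robot.camera(n))
    for l in ["incubator","door_hinge","paddle_bar","paddle_pivot","dishes"]:
        r=robot.pinpoint(n,l);print(l,[(np.round(x["point"]),round(x["conf"],2)) for x in r[:2]])
E
```

```text
{'time_s': 0.0, 'qpos': array([-1.26009820e+00,  8.79722899e-02,  1.37230052e+00, -1.80383813e-05,
        1.68358669e+00, -1.03117792e-01]), 'qd': array([ 0.00096657, -0.00138349, -0.00051401, -0.00037945,  0.00072383,
        0.0002236 ]), 'joint_torque': array([-9.83933060e-04, -3.51866341e+01, -3.13269603e+01, -2.42981987e-04,
        1.07035428e-02,  2.39984553e-05]), 'eef_pos': array([ 0.22098368, -0.50309816,  0.2301062 ]), 'eef_rot': array([ 9.78670383e-01,  2.05433682e-01, -1.26342170e-04, -1.12639797e-03]), 'contact_force': array([-0.17528885, -0.21766728,  0.42919769]), 'wrist_torque': array([ 0.02712978, -0.03429081,  0.01442862]), 'gripper_width': 0.9952056975652607}
scene [ 1.277 -0.063  1.252] [[0.03, 0.82, -0.57], [1.0, -0.03, 0.02], [-0.0, -0.57, -0.82]] 436.21030218639106
incubator []
door_hinge [(array([312., 253.]), 0.72), (array([422., 240.]), 0.22)]
paddle_bar [(array([280., 196.]), 0.6)]
paddle_pivot [(array([262., 206.]), 0.54)]
dishes [(array([312., 255.]), 0.62), (array([214., 244.]), 0.6)]
side [0.221 1.461 1.212] [[-0.98, -0.14, 0.17], [-0.21, 0.55, -0.81], [0.02, -0.83, -0.56]] 527.489171319824
incubator [(array([250., 223.]), 0.58)]
door_hinge [(array([232., 204.]), 0.92)]
paddle_bar [(array([349., 204.]), 0.67), (array([294., 201.]), 0.64)]
paddle_pivot [(array([350., 201.]), 0.74), (array([289., 191.]), 0.53)]
dishes [(array([255., 156.]), 0.63)]
wrist [ 0.291 -0.473  0.373] [[0.4, -0.87, -0.27], [-0.92, -0.38, -0.12], [0.0, 0.3, -0.96]] 305.53743738501794
incubator []
door_hinge []
paddle_bar []
paddle_pivot []
dishes [(array([212.,  65.]), 0.58)]
```

View pics/scene0.png

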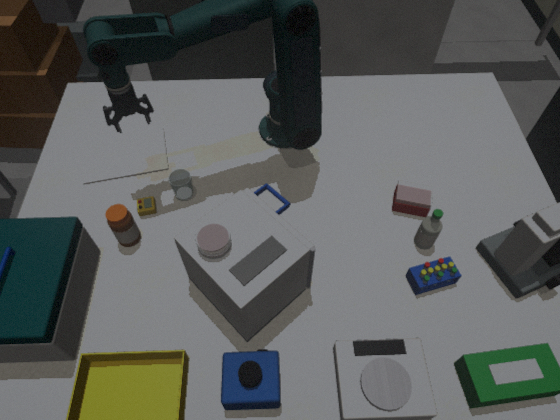

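View pics/side0.png

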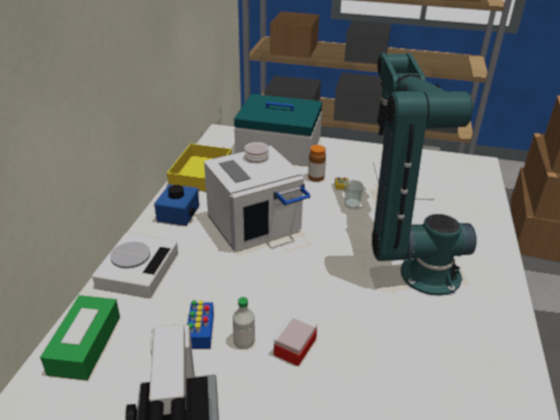

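View pics/wrist0.png

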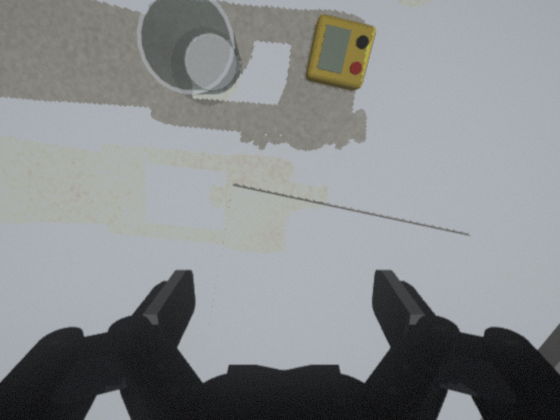

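```bash
python3 - <<'E'
import cv2
a=cv2.imread("pics/scene0.png")[150:350,150:350];b=cv2.imread("pics/side0.png")[120:270,180:330]
cv2.imwrite("pics/za.png",cv2.resize(a,(600,600),interpolation=2));cv2.imwrite("pics/zb.png",cv2.resize(b,(600,600),interpolation=2))
E
```

```text
(no output)
```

View pics/za.png

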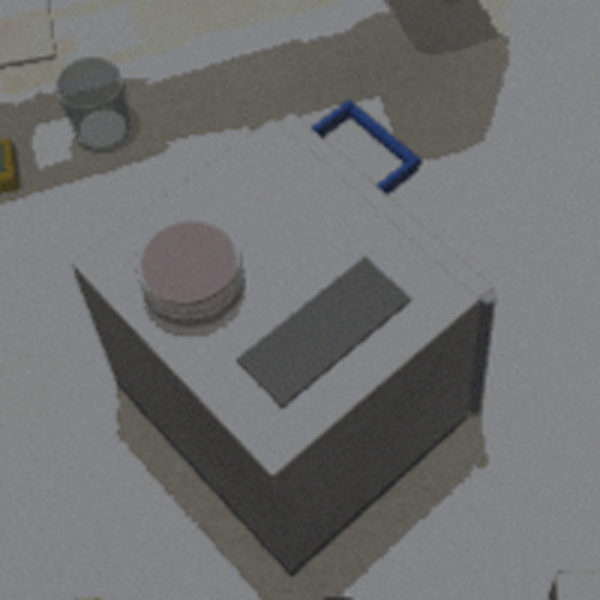

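View pics/zb.png

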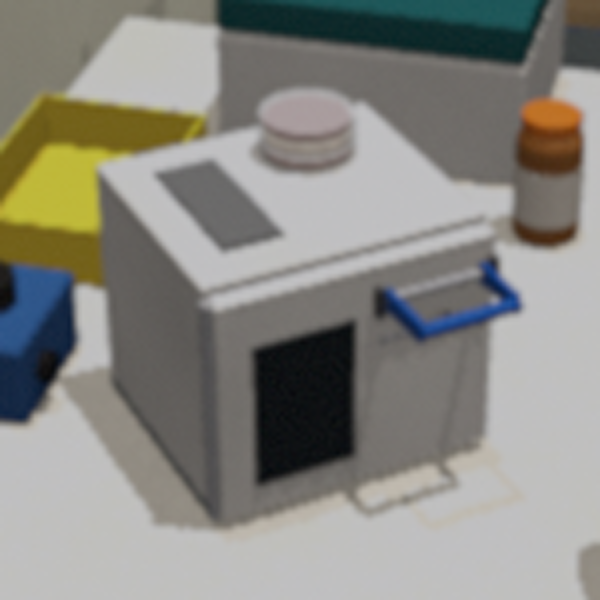

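```bash
cat > fit.py <<'E'
from h import *
from scipy.optimize import least_squares
S=cam("scene");D=cam("side")
obs=[(S,(241.7,308.3),(.12,.14,.25)),(S,(175,239.3),(.12,-.14,.25)),(S,(247.3,341.7),(.12,.14,0)),
(D,(205,162),(.12,.14,.25)),(D,(231.75,193.25),(-.12,.14,.25)),(D,(270,145.75),(.12,-.14,.25)),
(D,(297,199.5),(-.204,-.075,.205)),(S,(277.5,194),(-.204,-.075,.205))]
def W(p,L):
    c,s=np.cos(p[2]),np.sin(p[2]);return np.array([p[0]+c*L[0]-s*L[1],p[1]+s*L[0]+c*L[1],L[2]])
def f(p): return np.concatenate([proj(c,W(p,L))-np.array(u) for c,u,L in obs])
if __name__=="__main__":
    r=least_squares(f,[.5,-.1,-.8]);print(r.x);print(f(r.x).reshape(-1,2).round(1).tolist())
    p=r.x
    print("bar",W(p,(-.204,-.075,.205)),"hinge",W(p,(-.131,.14,.205)))
    X,e=tri([ray(D,(297,199.5)),ray(S,(277.5,194))]);print("tri bar",X,e)
    for l in ["wash_bottle","tube_rack","tip_box","beaker","media_bottle","timer"]:
        q=robot.pinpoint("scene",l)
        for x in q[:2]: print(l,x["conf"],np.round(x["point"]),atz(S,x["point"],0).round(3))
E
python3 fit.py
```

```text
[ 0.67672206 -0.14398129 -0.83729856]
[[0.7, -0.6], [-1.3, -2.5], [1.2, -0.4], [-2.2, -1.2], [-1.6, -1.2], [-0.3, -1.1], [0.4, -0.5], [-0.2, -0.1]]
bar [ 0.48443697 -0.04265288  0.205     ] hinge [0.69301845 0.04705648 0.205     ]
tri bar [ 0.48497522 -0.0416046   0.20393129] [np.float64(0.0007777681404376328), np.float64(0.0007777681404374467)]
wash_bottle 0.79 [425. 240.] [0.54  0.448 0.   ]
tube_rack 0.97 [432. 281.] [0.691 0.437 0.   ]
tip_box 0.56 [409. 204.] [0.389 0.424 0.   ]
beaker 0.85 [187. 191.] [ 0.305 -0.366  0.   ]
media_bottle 0.91 [131. 239.] [ 0.501 -0.534  0.   ]
timer 0.51 [145. 204.] [ 0.358 -0.508  0.   ]
```

jog_arm(
  plan=[
    [0.5,1,2,0,0,0.18,-0.4],
    [0.5,1,2,0,0,0.18,-0.4],
    [1,2,2,0,0,0.18,-0.4],
    [1.5,2.5,2,0,0,0.18,-0.4],
    [1.5,2.5,2,0,0,0.18,-0.4],
    [1.5,2.5,1,0,0,0.18,-0.4],
    [1.5,2.5,0,0,0,0.18,-0.4],
    [1.5,2.5,0,0,0,0.18,-0.4],
  ],
  squeeze=20,
)

```text
time_s: 2.2
eef_pos: [0.3166, -0.3378, 0.3417]
eef_rot: [0.598, 0.802, -0.0, 0.0]
contact_force: [-0.0, -0.5, 0.2]
gripper_width: 0.702
```

jog_arm(
  plan=[
    [1.5,2.5,0,0,0,0.18,-0.4],
    [1.5,2.5,0,0,0,0.18,-0.4],
    [1.5,2.5,0,0,0,0.18,-0.4],
    [1.5,2.5,0,0,0,0.18,-0.4],
    [1.5,2.5,0,0,0,0.18,-0.4],
    [1.5,2.5,0,0,0,0.18,-0.4],
    [1.5,2.5,0,0,0,0.18,-0.4],
    [1.5,2.5,0,0,0,0.18,-0.4],
  ],
)

```text
time_s: 3.2
eef_pos: [0.4366, -0.1377, 0.3415]
eef_rot: [-0.079, 0.997, -0.0, 0.0]
contact_force: [0.2, -0.4, -0.4]
gripper_width: 0.702
```

```bash
cat > st.py <<'E'
from h import *
s=robot.state();r=R.from_quat(s["eef_rot"]).as_matrix()
print("t",round(s["time_s"],2),"pos",s["eef_pos"].round(4),"yang",round(np.arctan2(r[1,1],r[0,1]),3),"z",r[:,2].round(3),"F",s["contact_force"].round(2),"T",s["wrist_torque"].round(2),"w",round(s["gripper_width"],3),"q",s["qpos"].round(2))
E
python3 st.py
```

```text
t 3.2 pos [ 0.4366 -0.1377  0.3415] yang 1.729 z [ 0. -0. -1.] F [ 0.18 -0.39 -0.36] T [ 0.05 -0.03  0.01] w 0.702 q [-0.43 -0.11  1.35  0.    1.9  -2.16]
```

jog_arm(
  plan=[
    [1.2,2.4,0,0,0,0.15,-0.4],
    [1.2,2.4,0,0,0,0.15,-0.4],
    [1.2,2.4,0,0,0,0.15,-0.4],
    [1.2,2.4,0,0,0,0.125,-0.4],
    [0,0,0,0,0,0,-0.4],
  ],
)

```text
time_s: 3.82
eef_pos: [0.4845, -0.0414, 0.3412]
eef_rot: [-0.357, 0.934, 0.0, -0.0]
contact_force: [-0.6, -0.5, -0.2]
gripper_width: 0.699
```

```bash
python3 st.py; python3 - <<'E'
from h import *
c=cam("wrist");im=robot.camera("wrist");cv2.imwrite("pics/w1.png",im)
for l in ["paddle_bar","paddle_pivot","door_hinge"]:
    for x in robot.pinpoint("wrist",l)[:2]: print(l,x["conf"],np.round(x["point"]),atz(c,x["point"],.205).round(4))
from fit import *
p=[.67672,-.14398,-.8373]
for y in (-.075-.044,-.075,-.075+.044): print(proj(c,W(p,(-.204,y,.205))).round(1))
for L in [(-.12,-.14,.25),(-.12,.14,.25)]: print(proj(c,W(p,L)).round(1))
E
```

```text
t 3.83 pos [ 0.4845 -0.0414  0.3412] yang 2.3 z [-0.  0. -1.] F [-0.63 -0.47 -0.2 ] T [0.02 0.01 0.02] w 0.699 q [-0.2  -0.05  1.29  0.    1.9  -2.5 ]
paddle_bar 0.91 [282. 205.] [ 0.4856 -0.0422  0.205 ]
paddle_pivot 0.73 [216. 206.] [ 0.5271 -0.0881  0.205 ]
door_hinge 0.3 [213. 204.] [ 0.5279 -0.091   0.205 ]
[282.2 156.6]
[282.4 204. ]
[282.6 247.3]
[167.9 134.7]
[199.7 422.2]
```

View pics/w1.png

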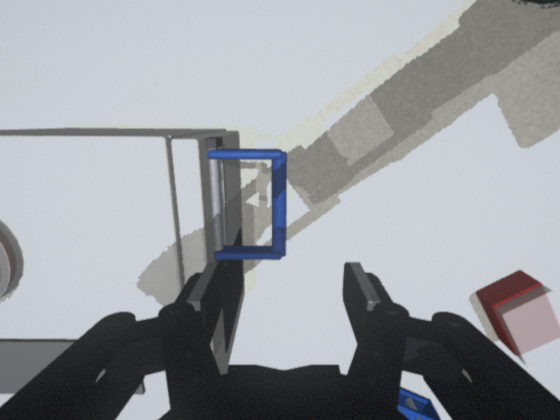

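```bash
python3 - <<'E'
from h import *
im=cv2.imread("pics/w1.png").astype(int)
m=(im[...,0]>im[...,2]+50)
for r in (168,180,192,204,216,228,240):
    x=np.where(m[r,255:320])[0]+255;print(r,x.min(),x.max(),x.mean())
c=cam("wrist")
for u in ((280,168),(280,240)): print(atz(c,u,.205))
E
```

```text
168 272 280 276.0
180 279 279 279.0
192 277 285 281.0
204 273 285 279.0
216 273 284 278.5
228 273 279 275.6666666666667
240 274 283 278.5
[ 0.46007525 -0.06859497  0.205     ]
[ 0.51266676 -0.02215716  0.205     ]
```

jog_arm(
  plan=[
    [0.1,-0.15,-2,0,0,0,-0.4],
    [0,0,-3,0,0,0,-0.4],
    [0,0,-3,0,0,0,-0.4],
    [0,0,-2,0,0,0,-0.4],
    [0,0,-1.5,0,0,0,-0.4],
    [0,0,0,0,0,0,-0.4],
  ],
)

```text
time_s: 4.78
eef_pos: [0.4844, -0.0445, 0.2253]
eef_rot: [-0.355, 0.935, 0.001, -0.001]
contact_force: [0.2, 0.9, -0.2]
gripper_width: 0.701
```

```bash
python3 st.py; python3 - <<'E'
from h import *
im=robot.camera("wrist");cv2.imwrite("pics/w2.png",im)
im=robot.camera("side");cv2.imwrite("pics/s2.png",cv2.resize(im[120:270,180:380],(800,600),interpolation=2))
E
```

```text
t 4.78 pos [ 0.4844 -0.0445  0.2253] yang 2.297 z [-0.002  0.    -1.   ] F [ 0.24  0.94 -0.19] T [-0.03 -0.05 -0.08] w 0.701 q [-0.21 -0.05  1.52 -0.    1.67 -2.51]
```

View pics/w2.png

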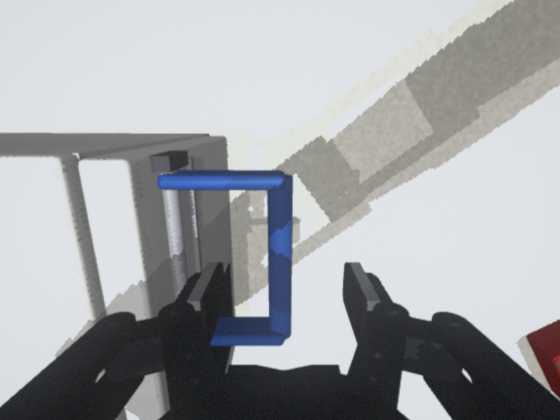

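View pics/s2.png

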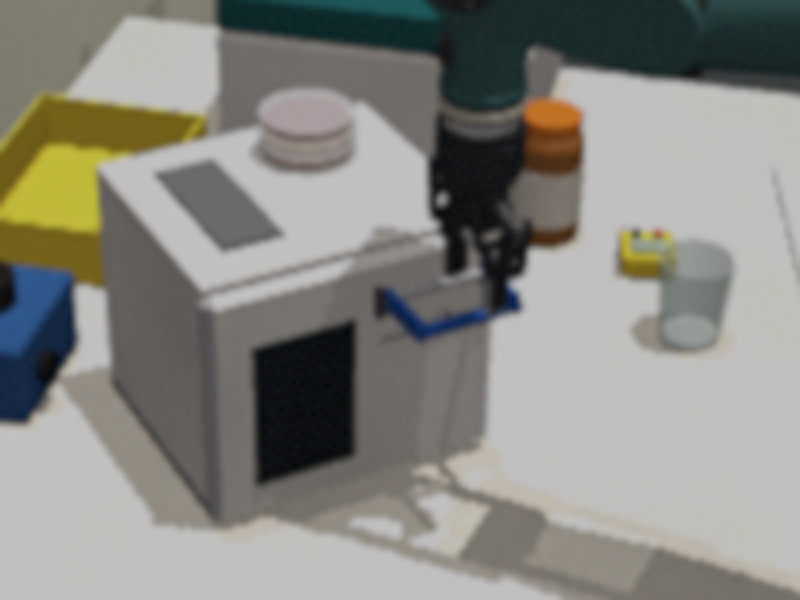

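jog_arm(
  plan=[
    [0,0,-1.5,0,0,0,-0.4],
    [0,0,-1.5,0,0,0,-0.4],
    [0,0,-0.9,0,0,0,-0.4],
    [0,0,0,0,0,0,-0.4],
    [0,0,0,0,0,0,-0.1],
  ],
)

```text
time_s: 5.5
eef_pos: [0.4854, -0.0441, 0.1876]
eef_rot: [-0.356, 0.935, -0.0, 0.0]
contact_force: [-0.3, -0.4, 0.6]
gripper_width: 0.552
```

```bash
python3 st.py; python3 - <<'E'
from h import *
im=robot.camera("wrist");cv2.imwrite("pics/w3.png",im)
E
```

```text
t 5.5 pos [ 0.4854 -0.0441  0.1876] yang 2.298 z [ 0. -0. -1.] F [-0.28 -0.4   0.61] T [ 0.   -0.04 -0.03] w 0.552 q [-0.21 -0.04  1.59  0.    1.59 -2.51]
```

View pics/w3.png

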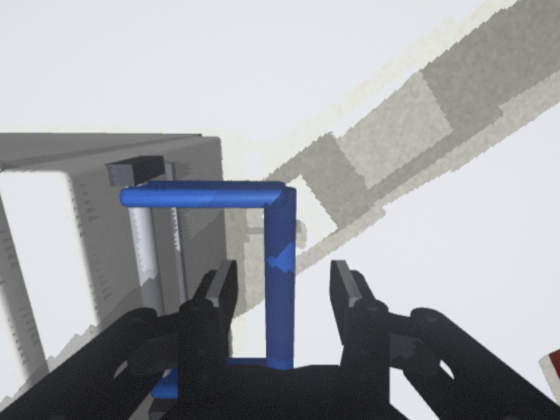

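jog_arm(
  plan=[
    [0,0,0,0,0,0,0.2],
    [0,0,0,0,0,0,0.4],
    [0,0,0,0,0,0,0.5],
    [0,0,0,0,0,0,0.55],
  ],
  squeeze=20,
)

```text
time_s: 6.05
eef_pos: [0.4852, -0.0441, 0.1874]
eef_rot: [-0.356, 0.935, -0.0, 0.0]
contact_force: [-0.1, -1.1, 0.1]
gripper_width: 0.226
```

```bash
python3 st.py; python3 - <<'E'
from h import *
im=robot.camera("wrist");cv2.imwrite("pics/w4.png",im)
E
```

```text
t 6.05 pos [ 0.4852 -0.0441  0.1874] yang 2.298 z [ 0.  0. -1.] F [-0.07 -1.12  0.09] T [-0.02 -0.02  0.02] w 0.226 q [-0.21 -0.04  1.59  0.    1.59 -2.51]
```

View pics/w4.png

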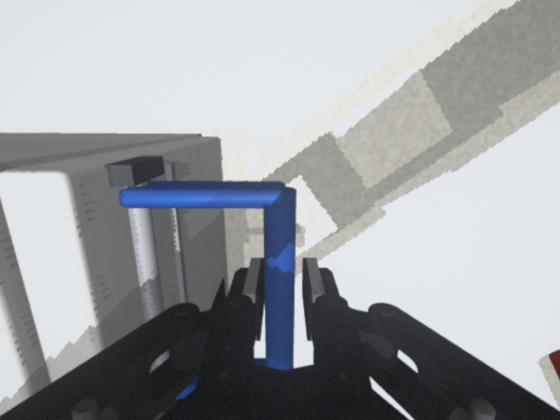

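jog_arm(
  plan=[
    [0.13,-0.15,0,0,0,0,0.55],
    [0,0,0,0,0,0,0.6],
    [0,0,0,0,0,0,0.65],
    [0,0,0,0,0,0,0.7],
  ],
)

```text
time_s: 6.6
eef_pos: [0.4864, -0.0456, 0.1874]
eef_rot: [-0.356, 0.935, 0.0, -0.0]
contact_force: [0.7, -0.3, 0.5]
gripper_width: 0.155
```

```bash
python3 st.py
```

```text
t 6.6 pos [ 0.4864 -0.0456  0.1874] yang 2.298 z [-0.  0. -1.] F [ 0.66 -0.32  0.49] T [ 0.09  0.1  -0.02] w 0.155 q [-0.21 -0.04  1.58  0.    1.59 -2.51]
```

jog_arm(
  plan=[
    [0,0,0,0,0,0,1],
    [0,0,0,0,0,0,1],
    [0,0,0,0,0,0,1],
  ],
  squeeze=20,
)

```text
time_s: 6.98
eef_pos: [0.4864, -0.0455, 0.1874]
eef_rot: [-0.356, 0.935, 0.0, -0.0]
contact_force: [-0.5, 0.9, 0.4]
gripper_width: 0.153
```

```bash
python3 st.py
```

```text
t 6.97 pos [ 0.4864 -0.0455  0.1874] yang 2.298 z [-0.  0. -1.] F [-0.53  0.87  0.4 ] T [ 0.07  0.14 -0.02] w 0.153 q [-0.21 -0.04  1.58  0.    1.59 -2.51]
```

jog_arm(
  plan=[
    [0,0,0.2,0,0,0,1],
    [0.01,-0.01,0.2,0,0,0,1],
    [0.01,-0.01,0.2,0,0,0,1],
    [0,0,0,0,0,0,1],
  ],
)

```text
time_s: 7.48
eef_pos: [0.4864, -0.0457, 0.193]
eef_rot: [-0.356, 0.935, 0.0, -0.0]
contact_force: [1.6, 0.4, -5.5]
gripper_width: 0.153
```

jog_arm(
  plan=[
    [0.01,-0.01,0.1,0,0,0,1],
    [0,0,0,0,0,0,1],
  ],
)

```text
time_s: 7.72
eef_pos: [0.4866, -0.0458, 0.1943]
eef_rot: [-0.356, 0.935, 0.0, -0.0]
contact_force: [-0.7, 0.8, -5.2]
gripper_width: 0.153
```

jog_arm(
  plan=[
    [0.01,-0.01,0.1,0,0,0,1],
    [0,0,0,0,0,0,1],
  ],
)

```text
time_s: 7.98
eef_pos: [0.4866, -0.0459, 0.1954]
eef_rot: [-0.356, 0.935, 0.0, -0.0]
contact_force: [-0.8, 1.6, -5.1]
gripper_width: 0.153
```

jog_arm(
  plan=[
    [0.01,-0.02,0.1,0,0,0,1],
    [0,0,0,0,0,0,1],
  ],
)

```text
time_s: 8.22
eef_pos: [0.4867, -0.046, 0.1964]
eef_rot: [-0.356, 0.935, 0.0, -0.0]
contact_force: [-1.8, 1.8, -3.7]
gripper_width: 0.154
```

jog_arm(
  plan=[
    [0.01,-0.01,0.1,0,0,0,1],
    [0,0,0,0,0,0,1],
  ],
)

```text
time_s: 8.48
eef_pos: [0.4868, -0.0461, 0.1973]
eef_rot: [-0.356, 0.935, 0.0, -0.0]
contact_force: [-1.2, 2.5, -4.3]
gripper_width: 0.152
```

jog_arm(
  plan=[
    [0.01,-0.02,0.1,0,0,0,1],
    [0,0,0,0,0,0,1],
  ],
)

```text
time_s: 8.72
eef_pos: [0.4869, -0.0462, 0.1985]
eef_rot: [-0.356, 0.935, 0.0, -0.0]
contact_force: [-2.7, 2.9, -3.2]
gripper_width: 0.151
```

jog_arm(
  plan=[
    [0,0,0.1,0,0,0,1],
    [0,0,0,0,0,0,1],
  ],
)

```text
time_s: 8.98
eef_pos: [0.487, -0.0463, 0.1995]
eef_rot: [-0.356, 0.935, 0.0, -0.0]
contact_force: [-2.2, 3.0, -3.9]
gripper_width: 0.153
```

jog_arm(
  plan=[
    [0,0,0.1,0,0,0,1],
    [0,0,0,0,0,0,1],
  ],
)

```text
time_s: 9.22
eef_pos: [0.4871, -0.0465, 0.2004]
eef_rot: [-0.356, 0.935, 0.0, -0.0]
contact_force: [-1.9, 2.9, -4.6]
gripper_width: 0.151
```

jog_arm(
  plan=[
    [0.01,-0.02,0.1,0,0,0,1],
    [0,0,0,0,0,0,1],
  ],
)

```text
time_s: 9.48
eef_pos: [0.4873, -0.0466, 0.2015]
eef_rot: [-0.356, 0.935, 0.0, 0.0]
contact_force: [-2.3, 4.9, -3.5]
gripper_width: 0.154
```

jog_arm(
  plan=[
    [0.01,-0.01,0.1,0,0,0,1],
    [0,0,0,0,0,0,1],
  ],
)

```text
time_s: 9.72
eef_pos: [0.4874, -0.0468, 0.2025]
eef_rot: [-0.356, 0.935, 0.0, 0.0]
contact_force: [-1.2, 3.9, -3.7]
gripper_width: 0.154
```

jog_arm(
  plan=[
    [0.02,-0.02,0.1,0,0,0,1],
    [0,0,0,0,0,0,1],
  ],
)

```text
time_s: 9.98
eef_pos: [0.4875, -0.0469, 0.2034]
eef_rot: [-0.356, 0.935, 0.0, -0.0]
contact_force: [-1.4, 3.9, -4.7]
gripper_width: 0.158
```

jog_arm(
  plan=[
    [0.02,-0.02,0.1,0,0,0,1],
    [0,0,0,0,0,0,1],
  ],
)

```text
time_s: 10.22
eef_pos: [0.4877, -0.0471, 0.2045]
eef_rot: [-0.356, 0.935, 0.0, -0.0]
contact_force: [-3.2, 4.1, -4.3]
gripper_width: 0.161
```

```bash
python3 - <<'E'
from h import *
a=robot.camera("wrist");b=robot.camera("side")
cv2.imwrite("pics/w5.png",a)
cv2.imwrite("pics/s5.png",cv2.resize(b[150:250,230:350],(720,600),interpolation=2))
E
```

```text
(no output)
```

View pics/w5.png

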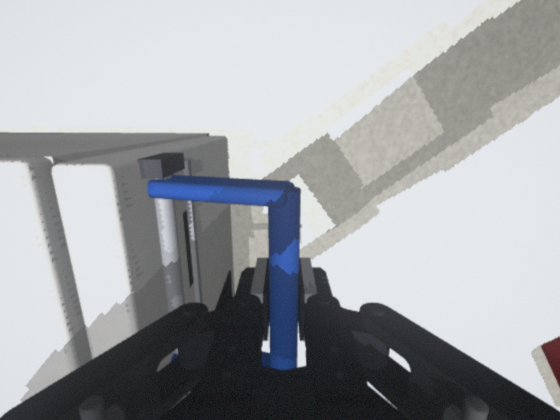

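View pics/s5.png

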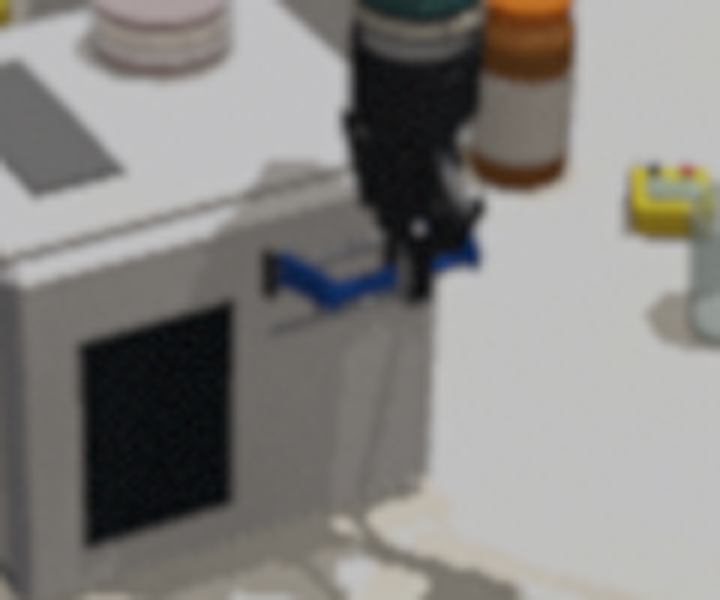

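```bash
python3 - <<'E'
from fit import *
p=[.67672,-.14398,-.8373]
for th in (0,.1,.15,.2,.25,.3):
    print(th,[proj(D,W(p,(-.144-.06*np.cos(th),y,.205+.06*np.sin(th)))).round(1).tolist() for y in (-.119,-.031)])
E
python3 st.py
```

```text
0 [[308.2, 195.7], [286.4, 202.3]]
0.1 [[308.2, 194.3], [286.4, 200.8]]
0.15 [[308.2, 193.5], [286.4, 200.0]]
0.2 [[308.2, 192.7], [286.3, 199.2]]
0.25 [[308.1, 191.9], [286.2, 198.4]]
0.3 [[308.0, 191.1], [286.1, 197.6]]
t 10.32 pos [ 0.4877 -0.0471  0.2045] yang 2.298 z [-0.  0. -1.] F [-2.45  3.92 -3.61] T [ 0.84  0.47 -0.04] w 0.154 q [-0.21 -0.04  1.55  0.    1.63 -2.51]
```

```bash
python3 - <<'E'
import cv2,numpy as np
for n in ("w4","w5"):
    im=cv2.imread(f"pics/{n}.png").astype(int);m=(im[...,0]>im[...,2]+35)
    m2=cv2.morphologyEx(m.astype(np.uint8),cv2.MORPH_CLOSE,np.ones((9,9)))
    for r in (215,225,235,245,255):
        x=np.where(m2[r,240:330])[0]+240;print(n,r,x.min(),x.max(),len(x))
a=cv2.imread("pics/w4.png")[160:300,100:340];b=cv2.imread("pics/w5.png")[160:300,100:340]
cv2.imwrite("pics/cmp.png",np.vstack([cv2.resize(a,None,fx=2,fy=2),cv2.resize(b,None,fx=2,fy=2)]))
E
```

```text
w4 215 264 294 31
w4 225 264 294 31
w4 235 265 294 30
w4 245 265 294 30
w4 255 265 294 30
w5 215 269 298 30
w5 225 269 298 30
w5 235 269 298 30
w5 245 269 298 30
w5 255 269 298 30
```

View pics/cmp.png

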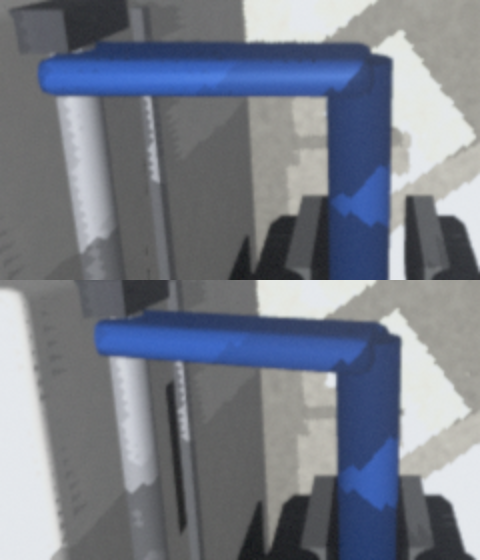

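```bash
python3 - <<'E'
from h import *
a=cv2.imread("pics/side0.png").astype(float);b=robot.camera("side").astype(float);cv2.imwrite("pics/side5.png",b)
for c in list(range(286,296))+[305,306,307,308]:
    o=[]
    for im in (a,b):
        w=np.clip(im[185:212,c,0]-im[185:212,c,2]-25,0,None);o.append((w*np.arange(185,212)).sum()/max(w.sum(),1))
    print(c,np.round(o,1),round(o[1]-o[0],2))
E
```

```text
286 [201.8 198.2] -3.53
287 [201.6 197.9] -3.77
288 [201.4 197.6] -3.81
289 [201.1 197.3] -3.77
290 [200.7 197. ] -3.68
291 [200.5 196.8] -3.63
292 [200.2 196.5] -3.71
293 [199.9 196.1] -3.73
294 [199.6 195.7] -3.88
295 [199.4 195.6] -3.82
305 [193.8 192.6] -1.23
306 [194.2 192.3] -1.87
307 [194.4 191.7] -2.78
308 [194.7 191.5] -3.19[ WARN:0@1.768] global loadsave.cpp:1063 imwrite_ Unsupported depth image for selected encoder is fallbacked to CV_8U.
```

jog_arm(
  plan=[
    [0,0,0.1,0,0,0,1],
    [0,0,0,0,0,0,1],
  ],
)

```text
time_s: 10.62
eef_pos: [0.4879, -0.0473, 0.2055]
eef_rot: [-0.356, 0.935, -0.0, 0.0]
contact_force: [-2.3, 3.3, -4.6]
gripper_width: 0.156
```

jog_arm(
  plan=[
    [0.01,-0.01,0.1,0,0,0,1],
    [0,0,0,0,0,0,1],
  ],
)

```text
time_s: 10.88
eef_pos: [0.488, -0.0475, 0.2065]
eef_rot: [-0.356, 0.935, -0.0, 0.0]
contact_force: [-1.5, 3.5, -4.2]
gripper_width: 0.146
```

jog_arm(
  plan=[
    [0.01,-0.01,0.1,0,0,0,1],
    [0,0,0,0,0,0,1],
  ],
)

```text
time_s: 11.12
eef_pos: [0.4882, -0.0477, 0.2075]
eef_rot: [-0.356, 0.935, -0.0, 0.0]
contact_force: [-0.9, 2.7, -4.3]
gripper_width: 0.153
```

```bash
cat > lift.py <<'E'
from h import *
a=cv2.imread("pics/side0.png").astype(float);b=robot.camera("side").astype(float)
d=[]
for c in range(287,296):
    o=[]
    for im in (a,b):
        w=np.clip(im[185:212,c,0]-im[185:212,c,2]-25,0,None);o.append((w*np.arange(185,212)).sum()/max(w.sum(),1))
    d.append(o[1]-o[0])
m=np.median(d);print("dpx",round(m,2),"lift mm ~",round(-m/16*60,1))
E
python3 lift.py; python3 st.py
```

```text
dpx -4.4 lift mm ~ 16.5
t 11.18 pos [ 0.4882 -0.0477  0.2075] yang 2.298 z [ 0.001 -0.    -1.   ] F [-0.16  1.72 -4.75] T [ 0.45  0.21 -0.08] w 0.157 q [-0.21 -0.04  1.55 -0.    1.63 -2.51]
```

jog_arm(
  plan=[
    [0.02,-0.02,0.1,0,0,0,1],
    [0,0,0,0,0,0,1],
  ],
)

```text
time_s: 11.42
eef_pos: [0.4884, -0.0479, 0.2085]
eef_rot: [-0.356, 0.935, -0.0, 0.0]
contact_force: [0.5, 1.2, -5.5]
gripper_width: 0.156
```

jog_arm(
  plan=[
    [0.02,-0.02,0.1,0,0,0,1],
    [0,0,0,0,0,0,1],
  ],
)

```text
time_s: 11.68
eef_pos: [0.4885, -0.0481, 0.2094]
eef_rot: [-0.356, 0.935, -0.0, 0.0]
contact_force: [0.7, 0.8, -5.1]
gripper_width: 0.153
```

jog_arm(
  plan=[
    [0.02,-0.02,0.1,0,0,0,1],
    [0,0,0,0,0,0,1],
  ],
)

```text
time_s: 11.92
eef_pos: [0.4888, -0.0483, 0.2104]
eef_rot: [-0.356, 0.935, -0.0, 0.0]
contact_force: [1.5, -0.2, -6.4]
gripper_width: 0.154
```

```bash
python3 lift.py; python3 st.py
```

```text
dpx -5.16 lift mm ~ 19.3
t 11.97 pos [ 0.4887 -0.0483  0.2104] yang 2.298 z [ 0.    -0.001 -1.   ] F [ 2.07  0.3  -7.25] T [ 0.23 -0.14 -0.05] w 0.155 q [-0.21 -0.04  1.54 -0.    1.64 -2.51]
```

jog_arm(
  plan=[
    [0.03,-0.03,0.08,0,0,0,1],
    [0,0,0,0,0,0,1],
  ],
)

```text
time_s: 12.22
eef_pos: [0.4889, -0.0485, 0.2112]
eef_rot: [-0.356, 0.935, -0.0, -0.0]
contact_force: [1.2, -0.4, -5.9]
gripper_width: 0.153
```

jog_arm(
  plan=[
    [0.03,-0.03,0.08,0,0,0,1],
    [0,0,0,0,0,0,1],
  ],
)

```text
time_s: 12.48
eef_pos: [0.4891, -0.0487, 0.212]
eef_rot: [-0.356, 0.935, -0.0, -0.0]
contact_force: [0.9, -0.4, -6.0]
gripper_width: 0.155
```

```bash
python3 lift.py; python3 st.py
```

```text
dpx -5.87 lift mm ~ 22.0
t 12.53 pos [ 0.4891 -0.0487  0.212 ] yang 2.298 z [-0. -0. -1.] F [ 0.62  0.05 -5.71] T [ 0.08 -0.05 -0.04] w 0.152 q [-0.21 -0.04  1.54 -0.    1.64 -2.51]
```

jog_arm(
  plan=[
    [0.03,-0.03,0.1,0,0,0,1],
    [0,0,0,0,0,0,1],
  ],
)

```text
time_s: 12.78
eef_pos: [0.4894, -0.049, 0.213]
eef_rot: [-0.356, 0.935, 0.0, -0.0]
contact_force: [0.9, 0.8, -6.4]
gripper_width: 0.149
```

jog_arm(
  plan=[
    [0.03,-0.03,0.1,0,0,0,1],
    [0,0,0,0,0,0,1],
  ],
)

```text
time_s: 13.02
eef_pos: [0.4896, -0.0492, 0.214]
eef_rot: [-0.356, 0.935, 0.0, -0.0]
contact_force: [0.1, 0.3, -5.9]
gripper_width: 0.153
```

jog_arm(
  plan=[
    [0.03,-0.03,0.1,0,0,0,1],
    [0,0,0,0,0,0,1],
  ],
)

```text
time_s: 13.28
eef_pos: [0.4899, -0.0496, 0.2151]
eef_rot: [-0.356, 0.935, 0.0, -0.0]
contact_force: [-1.1, -0.8, -5.2]
gripper_width: 0.159
```

```bash
python3 lift.py; python3 st.py
```

```text
dpx -6.71 lift mm ~ 25.2
t 13.32 pos [ 0.4899 -0.0495  0.2151] yang 2.298 z [-0. -0. -1.] F [-1.48 -0.33 -5.23] T [ 0.11  0.25 -0.03] w 0.156 q [-0.22 -0.04  1.53 -0.    1.65 -2.51]
```

jog_arm(
  plan=[
    [0.03,-0.03,0.1,0,0,0,1],
    [0,0,0,0,0,0,1],
  ],
)

```text
time_s: 13.58
eef_pos: [0.4902, -0.0498, 0.216]
eef_rot: [-0.356, 0.935, 0.0, -0.0]
contact_force: [-1.6, -0.4, -5.8]
gripper_width: 0.148
```

jog_arm(
  plan=[
    [0.03,-0.03,0.1,0,0,0,1],
    [0,0,0,0,0,0,1],
  ],
)

```text
time_s: 13.82
eef_pos: [0.4905, -0.0501, 0.217]
eef_rot: [-0.356, 0.935, 0.0, -0.0]
contact_force: [-2.1, 0.0, -4.6]
gripper_width: 0.151
```

jog_arm(
  plan=[
    [0.03,-0.03,0.1,0,0,0,1],
    [0,0,0,0,0,0,1],
  ],
)

```text
time_s: 14.08
eef_pos: [0.4908, -0.0504, 0.2179]
eef_rot: [-0.356, 0.935, 0.0, -0.0]
contact_force: [-2.7, 0.1, -5.3]
gripper_width: 0.153
```

```bash
python3 lift.py; python3 st.py
```

```text
dpx -7.62 lift mm ~ 28.6
t 14.12 pos [ 0.4908 -0.0504  0.2179] yang 2.298 z [-0.001  0.    -1.   ] F [-2.37  0.63 -5.13] T [ 0.08  0.45 -0.06] w 0.152 q [-0.22 -0.04  1.52 -0.    1.66 -2.52]
```

jog_arm(
  plan=[
    [0.02,-0.03,0.1,0,0,0,1],
    [0,0,0,0,0,0,1],
  ],
)

```text
time_s: 14.38
eef_pos: [0.4911, -0.0508, 0.2191]
eef_rot: [-0.356, 0.935, -0.0, -0.0]
contact_force: [-2.6, 0.0, -5.8]
gripper_width: 0.156
```

jog_arm(
  plan=[
    [0.03,-0.04,0.1,0,0,0,1],
    [0,0,0,0,0,0,1],
  ],
)

```text
time_s: 14.62
eef_pos: [0.4914, -0.0512, 0.22]
eef_rot: [-0.356, 0.935, 0.0, -0.0]
contact_force: [-1.6, -1.3, -6.1]
gripper_width: 0.157
```

jog_arm(
  plan=[
    [0.03,-0.04,0.1,0,0,0,1],
    [0,0,0,0,0,0,1],
  ],
)

```text
time_s: 14.88
eef_pos: [0.4917, -0.0515, 0.221]
eef_rot: [-0.356, 0.935, 0.0, -0.0]
contact_force: [-3.0, -0.9, -6.1]
gripper_width: 0.155
```

```bash
python3 lift.py; python3 st.py
```

```text
dpx -8.53 lift mm ~ 32.0
t 14.93 pos [ 0.4917 -0.0515  0.221 ] yang 2.298 z [-0.  0. -1.] F [-2.9  -0.31 -5.65] T [ 0.06  0.51 -0.06] w 0.153 q [-0.22 -0.03  1.52  0.    1.66 -2.52]
```

jog_arm(
  plan=[
    [0.03,-0.04,0.08,0,0,0,1],
    [0,0,0,0,0,0,1],
  ],
)

```text
time_s: 15.18
eef_pos: [0.4921, -0.0519, 0.2219]
eef_rot: [-0.356, 0.935, 0.0, 0.0]
contact_force: [-3.8, -0.3, -5.1]
gripper_width: 0.155
```

jog_arm(
  plan=[
    [0.03,-0.04,0.08,0,0,0,1],
    [0,0,0,0,0,0,1],
  ],
)

```text
time_s: 15.42
eef_pos: [0.4924, -0.0522, 0.2227]
eef_rot: [-0.356, 0.935, 0.0, 0.0]
contact_force: [-3.5, -0.1, -4.4]
gripper_width: 0.154
```

jog_arm(
  plan=[
    [0.03,-0.04,0.08,0,0,0,1],
    [0,0,0,0,0,0,1],
  ],
)

```text
time_s: 15.68
eef_pos: [0.4926, -0.0525, 0.2235]
eef_rot: [-0.356, 0.935, 0.0, 0.0]
contact_force: [-3.3, 0.6, -5.5]
gripper_width: 0.154
```

```bash
python3 lift.py; python3 st.py
```

```text
dpx -9.23 lift mm ~ 34.6
t 15.72 pos [ 0.4926 -0.0525  0.2235] yang 2.298 z [ 0.  0. -1.] F [-3.32  1.73 -5.29] T [ 0.25  0.63 -0.03] w 0.15 q [-0.22 -0.03  1.51  0.    1.67 -2.52]
```

jog_arm(
  plan=[
    [0.03,-0.04,0.08,0,0,0,1],
    [0,0,0,0,0,0,1],
  ],
)

```text
time_s: 15.98
eef_pos: [0.4928, -0.0528, 0.224]
eef_rot: [-0.356, 0.935, 0.0, -0.0]
contact_force: [-4.4, 3.3, -6.1]
gripper_width: 0.154
```

jog_arm(
  plan=[
    [0.03,-0.04,0.08,0,0,0,1],
    [0,0,0,0,0,0,1],
  ],
)

```text
time_s: 16.23
eef_pos: [0.4929, -0.0529, 0.2243]
eef_rot: [-0.356, 0.935, 0.001, -0.0]
contact_force: [-3.5, 3.6, -8.6]
gripper_width: 0.151
```

```bash
python3 lift.py; python3 st.py
```

```text
dpx -9.5 lift mm ~ 35.6
t 16.27 pos [ 0.4929 -0.0529  0.2243] yang 2.298 z [-0.002  0.001 -1.   ] F [-3.24  3.56 -8.31] T [ 0.68  0.61 -0.01] w 0.155 q [-0.22 -0.03  1.51  0.    1.67 -2.52]
```

jog_arm(
  plan=[
    [0.02,-0.02,0.05,0,0,0,1],
    [0,0,0,0,0,0,1],
  ],
)

```text
time_s: 16.52
eef_pos: [0.493, -0.053, 0.2245]
eef_rot: [-0.356, 0.935, 0.001, -0.001]
contact_force: [-3.7, 3.8, -8.3]
gripper_width: 0.156
```

```bash
python3 lift.py; python3 st.py
```

```text
dpx -9.56 lift mm ~ 35.8
t 16.57 pos [ 0.493  -0.053   0.2245] yang 2.298 z [-0.002  0.002 -1.   ] F [-3.26  3.81 -8.66] T [ 0.66  0.65 -0.03] w 0.15 q [-0.22 -0.03  1.51  0.    1.67 -2.52]
```

jog_arm(
  plan=[
    [-0.05,0.1,0,0,0,-0.005,1],
    [-0.05,0.1,0,0,0,-0.005,1],
    [0,0,0,0,0,0,1],
  ],
)

```text
time_s: 16.95
eef_pos: [0.4928, -0.0527, 0.2246]
eef_rot: [-0.351, 0.937, -0.001, -0.0]
contact_force: [1.0, -2.5, -14.3]
gripper_width: 0.154
```

```bash
python3 st.py
```

```text
t 16.95 pos [ 0.4928 -0.0527  0.2246] yang 2.287 z [ 0.    -0.002 -1.   ] F [  0.99  -2.55 -14.3 ] T [-0.37 -0.12  0.06] w 0.154 q [-0.22 -0.03  1.51 -0.    1.67 -2.51]
```

jog_arm(
  plan=[
    [-0.05,0.1,-0.02,0,0,-0.005,1],
    [0,0,0,0,0,0,1],
  ],
)

```text
time_s: 17.2
eef_pos: [0.4921, -0.051, 0.2246]
eef_rot: [-0.348, 0.937, -0.0, -0.0]
contact_force: [1.3, -2.5, -15.8]
gripper_width: 0.153
```

```bash
python3 st.py
```

```text
t 17.2 pos [ 0.4921 -0.051   0.2246] yang 2.283 z [-0. -0. -1.] F [  1.28  -2.48 -15.82] T [-0.39 -0.2   0.05] w 0.153 q [-0.22 -0.03  1.51 -0.    1.67 -2.5 ]
```

```bash
cat > arc.py <<'E'
import sys
from h import *
H=np.array([.693,.047])
s=robot.state();p=s["eef_pos"][:2]-H
print("phi est from grip line", np.round(p,4), np.hypot(*p), "ang",np.arctan2(p[1],p[0]))
d=float(sys.argv[1]);n=int(sys.argv[2])
for i in range(n):
    c,q=np.cos(d),-np.sin(d);w=np.array([c*p[0]-q*p[1],q*p[0]+c*p[1]]);print(np.round((w-p)*100,2));p=w
E
python3 arc.py .015 8
```

```text
phi est from grip line [-0.2009 -0.098 ] 0.2235675671434875 ang -2.687663042516822
[-0.14  0.3 ]
[-0.14  0.3 ]
[-0.14  0.31]
[-0.13  0.31]
[-0.13  0.31]
[-0.12  0.31]
[-0.12  0.31]
[-0.11  0.32]
```

jog_arm(
  plan=[
    [-0.14,0.3,-0.05,0,0,-0.015,1],
    [-0.14,0.3,0,0,0,-0.015,1],
    [-0.14,0.31,0,0,0,-0.015,1],
    [-0.13,0.31,0,0,0,-0.015,1],
  ],
)

```text
time_s: 17.7
eef_pos: [0.4866, -0.0381, 0.2247]
eef_rot: [-0.32, 0.947, 0.0, 0.0]
contact_force: [3.2, -2.6, -16.2]
gripper_width: 0.156
```

```bash
python3 st.py; python3 arc.py .02 8
```

```text
t 17.7 pos [ 0.4866 -0.0381  0.2247] yang 2.222 z [ 0.001  0.    -1.   ] F [  3.2   -2.61 -16.24] T [-0.35 -0.51  0.09] w 0.156 q [-0.19 -0.05  1.52  0.    1.67 -2.42]
phi est from grip line [-0.2064 -0.0851] 0.22328761509008482 ang -2.750407885887868
[-0.17  0.41]
[-0.16  0.42]
[-0.15  0.42]
[-0.14  0.42]
[-0.13  0.43]
[-0.12  0.43]
[-0.12  0.43]
[-0.11  0.43]
```

jog_arm(
  plan=[
    [-0.17,0.41,-0.08,0,0,-0.02,1],
    [-0.16,0.42,0,0,0,-0.02,1],
    [-0.15,0.42,0,0,0,-0.02,1],
    [-0.14,0.42,0,0,0,-0.02,1],
    [-0.13,0.43,0,0,0,-0.02,1],
    [-0.12,0.43,0,0,0,-0.02,1],
    [-0.12,0.43,-0.05,0,0,-0.02,1],
    [-0.11,0.43,-0.05,0,0,-0.02,1],
  ],
)

```text
time_s: 18.7
eef_pos: [0.4764, -0.0037, 0.2247]
eef_rot: [-0.243, 0.97, 0.0, 0.002]
contact_force: [5.1, 0.7, -8.0]
gripper_width: 0.15
```

```bash
python3 st.py; python3 arc.py .03 16
```

```text
t 18.7 pos [ 0.4764 -0.0037  0.2247] yang 2.062 z [ 0.004  0.001 -1.   ] F [ 5.07  0.66 -8.04] T [ 0.18 -0.78  0.01] w 0.15 q [-0.13 -0.08  1.55  0.    1.67 -2.19]
phi est from grip line [-0.2166 -0.0507] 0.22249065780504165 ang -2.91158872251034
[-0.14  0.65]
[-0.12  0.66]
[-0.1   0.66]
[-0.08  0.66]
[-0.06  0.66]
[-0.04  0.67]
[-0.02  0.67]
[-0.    0.67]
[0.02 0.67]
[0.04 0.67]
[0.06 0.67]
[0.08 0.66]
[0.1  0.66]
[0.12 0.66]
[0.14 0.65]
[0.16 0.65]
```

jog_arm(
  plan=[
    [-0.06,0.65,0,0,0,-0.03,1],
    [-0.06,0.66,0,0,0,-0.03,1],
    [-0.08,0.66,0,0,0,-0.03,1],
    [-0.06,0.66,0,0,0,-0.03,1],
    [-0.04,0.66,0,0,0,-0.03,1],
    [-0.03,0.67,0,0,0,-0.03,1],
    [-0.02,0.67,0,0,0,-0.03,1],
    [0,0.67,0,0,0,-0.03,1],
  ],
)

```text
time_s: 19.7
eef_pos: [0.4716, 0.0489, 0.2245]
eef_rot: [-0.125, 0.992, 0.0, 0.0]
contact_force: [1.5, -0.7, -6.8]
gripper_width: 0.151
```

```bash
python3 st.py; python3 arc.py .035 16
```

```text
t 19.7 pos [0.4716 0.0489 0.2245] yang 1.822 z [ 0.001  0.    -1.   ] F [ 1.45 -0.69 -6.8 ] T [ 0.05 -0.25  0.17] w 0.151 q [-0.02 -0.08  1.55  0.    1.67 -1.84]
phi est from grip line [-0.2214  0.0019] 0.22145348625975708 ang 3.132884870902619
[0.02 0.77]
[0.05 0.77]
[0.07 0.77]
[0.1  0.77]
[0.13 0.76]
[0.15 0.76]
[0.18 0.75]
[0.21 0.75]
[0.23 0.74]
[0.26 0.73]
[0.28 0.72]
[0.31 0.71]
[0.33 0.7 ]
[0.36 0.69]
[0.38 0.67]
[0.41 0.66]
```

jog_arm(
  plan=[
    [0.03,0.77,0,0,0,-0.035,1],
    [0.05,0.77,0,0,0,-0.035,1],
    [0.07,0.77,0,0,0,-0.035,1],
    [0.1,0.77,0,0,0,-0.035,1],
    [0.13,0.76,0,0,0,-0.035,1],
    [0.16,0.76,0,0,0,-0.035,1],
    [0.19,0.75,0,0,0,-0.035,1],
    [0.21,0.75,0,0,0,-0.035,1],
  ],
)

```text
time_s: 20.7
eef_pos: [0.4816, 0.1097, 0.2246]
eef_rot: [0.015, 1.0, -0.0, 0.001]
contact_force: [2.2, -0.2, -5.6]
gripper_width: 0.15
```

```bash
python3 st.py; python3 arc.py .035 16
```

```text
t 20.7 pos [0.4816 0.1097 0.2246] yang 1.542 z [ 0.002 -0.    -1.   ] F [ 2.21 -0.18 -5.64] T [-0.03 -0.44  0.22] w 0.15 q [ 0.11 -0.04  1.51 -0.    1.67 -1.43]
phi est from grip line [-0.2114  0.0627] 0.2205461849464115 ang 2.853174240477397
[0.23 0.74]
[0.26 0.73]
[0.28 0.72]
[0.31 0.71]
[0.33 0.7 ]
[0.36 0.68]
[0.38 0.67]
[0.4  0.66]
[0.43 0.64]
[0.45 0.63]
[0.47 0.61]
[0.49 0.59]
[0.51 0.58]
[0.53 0.56]
[0.55 0.54]
[0.57 0.52]
```

jog_arm(
  plan=[
    [0.26,0.72,0,0,0,-0.035,1],
    [0.29,0.72,0,0,0,-0.035,1],
    [0.3,0.71,0,0,0,-0.035,1],
    [0.33,0.7,0,0,0,-0.035,1],
    [0.35,0.69,0,0,0,-0.035,1],
    [0.38,0.67,0,0,0,-0.035,1],
    [0.4,0.66,0,0,0,-0.035,1],
    [0.42,0.65,0,0,0,-0.035,1],
  ],
)

```text
time_s: 21.7
eef_pos: [0.5077, 0.1656, 0.2246]
eef_rot: [0.153, 0.988, 0.001, -0.0]
contact_force: [-0.7, 1.0, -6.2]
gripper_width: 0.152
```

```bash
python3 st.py; python3 arc.py .035 16
```

```text
t 21.7 pos [0.5077 0.1656 0.2246] yang 1.263 z [-0.001  0.001 -1.   ] F [-0.75  1.02 -6.21] T [0.23 0.05 0.25] w 0.152 q [ 0.21  0.05  1.42  0.    1.67 -1.05]
phi est from grip line [-0.1853  0.1186] 0.21994304047184002 ang 2.5723337158164603
[0.43 0.64]
[0.45 0.63]
[0.47 0.61]
[0.49 0.59]
[0.51 0.58]
[0.53 0.56]
[0.55 0.54]
[0.57 0.52]
[0.59 0.5 ]
[0.6  0.48]
[0.62 0.46]
[0.64 0.43]
[0.65 0.41]
[0.66 0.39]
[0.68 0.37]
[0.69 0.34]
```

jog_arm(
  plan=[
    [0.43,0.64,0,0,0,-0.035,1],
    [0.45,0.63,0,0,0,-0.035,1],
    [0.47,0.61,0,0,0,-0.035,1],
    [0.49,0.59,0,0,0,-0.035,1],
    [0.51,0.58,0,0,0,-0.035,1],
    [0.53,0.56,0,0,0,-0.035,1],
    [0.55,0.54,0,0,0,-0.035,1],
    [0.57,0.52,0,0,0,-0.035,1],
  ],
)

```text
time_s: 22.7
eef_pos: [0.5481, 0.2123, 0.2246]
eef_rot: [0.29, 0.957, 0.001, -0.0]
contact_force: [-0.3, 1.0, -5.7]
gripper_width: 0.155
```

```bash
python3 st.py; python3 arc.py .035 9
```

```text
t 22.7 pos [0.5481 0.2123 0.2246] yang 0.983 z [-0.     0.001 -1.   ] F [-0.27  0.99 -5.75] T [ 0.21 -0.09  0.39] w 0.155 q [ 0.27  0.17  1.29  0.    1.68 -0.71]
phi est from grip line [-0.1449  0.1653] 0.21986849820932905 ang 2.2905320140872365
[0.59 0.5 ]
[0.6  0.48]
[0.62 0.45]
[0.64 0.43]
[0.65 0.41]
[0.67 0.39]
[0.68 0.36]
[0.69 0.34]
[0.7  0.32]
```

jog_arm(
  plan=[
    [0.59,0.5,0,0,0,-0.035,1],
    [0.6,0.48,0,0,0,-0.035,1],
    [0.62,0.45,0,0,0,-0.035,1],
    [0.64,0.43,0,0,0,-0.035,1],
    [0.65,0.41,0,0,0,-0.035,1],
    [0.56,0.32,0,0,0,-0.03,1],
    [0.4,0.22,0,0,0,-0.02,1],
    [0.2,0.1,0,0,0,-0.01,1],
  ],
)

```text
time_s: 23.7
eef_pos: [0.5909, 0.242, 0.224]
eef_rot: [0.399, 0.917, 0.001, -0.001]
contact_force: [-2.2, 4.8, -2.7]
gripper_width: 0.149
```

```bash
python3 st.py; python3 arc.py .035 1;python3 - <<'E'
from h import *
a=robot.camera("side");cv2.imwrite("pics/side6.png",a);a=robot.camera("scene");cv2.imwrite("pics/scene6.png",a)
E
```

```text
t 23.7 pos [0.5909 0.242  0.224 ] yang 0.749 z [-0.     0.003 -1.   ] F [-2.19  4.79 -2.73] T [0.8  0.25 0.38] w 0.149 q [ 0.3   0.29  1.15  0.    1.7  -0.45]
phi est from grip line [-0.1021  0.195 ] 0.22013740041697605 ang 2.053124444389176
[0.69 0.35]
```

View pics/side6.png

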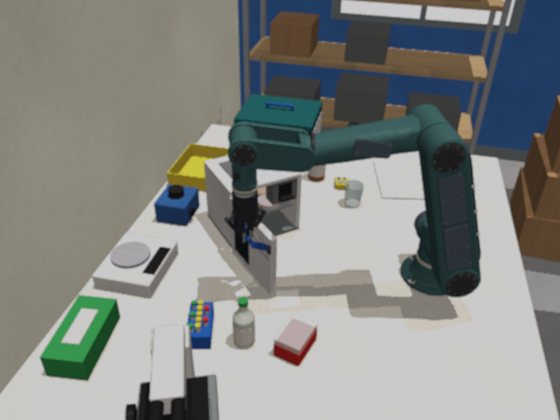

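View pics/scene6.png

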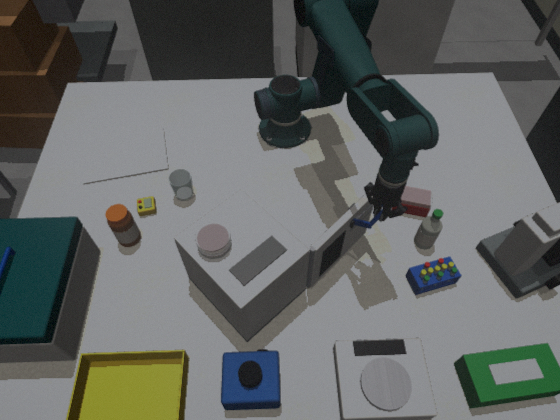

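jog_arm(
  plan=[
    [0.22,0.2,-0.5,0,0,0,1],
    [0.2,0.17,-0.5,0,0,0,1],
    [0.15,0.13,-0.5,0,0,0,1],
    [0.11,0.1,-0.5,0,0,0,1],
    [0.07,0.06,-0.5,0,0,0,1],
    [0.04,0.03,-0.4,0,0,0,1],
    [0.01,0.01,-0.3,0,0,0,1],
    [0,0,0,0,0,0,1],
  ],
)

```text
time_s: 24.8
eef_pos: [0.5992, 0.2494, 0.1935]
eef_rot: [0.399, 0.917, 0.002, 0.0]
contact_force: [-1.3, 6.0, -0.4]
gripper_width: 0.152
```

```bash
python3 st.py;python3 - <<'E'
from h import *
a=robot.camera("wrist");cv2.imwrite("pics/w7.png",a)
E
```

```text
t 24.8 pos [0.5992 0.2494 0.1935] yang 0.749 z [ 0.002  0.004 -1.   ] F [-1.28  5.95 -0.43] T [0.93 0.38 0.16] w 0.152 q [ 0.31  0.32  1.18  0.    1.65 -0.44]
```

View pics/w7.png

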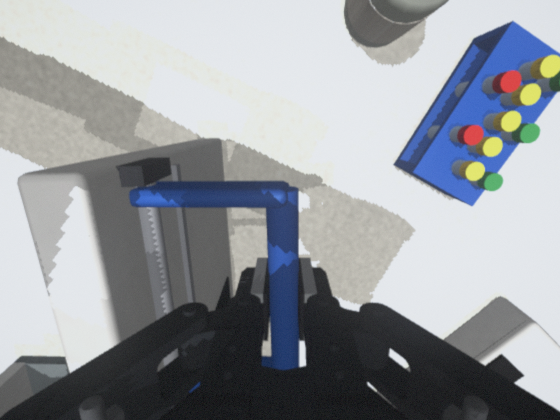

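jog_arm(
  plan=[
    [-0.08,0.1,0,0,0,0,1],
    [0,0,0,0,0,0,0.5],
    [0,0,0,0,0,0,0.2],
    [0,0,0,0,0,0,0],
    [0,0,0,0,0,0,-0.3],
    [0,0,0,0,0,0,-0.3],
  ],
)

```text
time_s: 25.6
eef_pos: [0.5985, 0.2482, 0.1909]
eef_rot: [0.4, 0.917, -0.0, 0.0]
contact_force: [0.2, 0.5, -0.2]
gripper_width: 0.648
```

```bash
python3 st.py;python3 - <<'E'
from h import *
a=robot.camera("wrist");cv2.imwrite("pics/w8.png",a)
E
```

```text
t 25.6 pos [0.5985 0.2482 0.1909] yang 0.748 z [-0. -0. -1.] F [ 0.16  0.54 -0.24] T [-0.01 -0.02 -0.07] w 0.648 q [ 0.31  0.32  1.18 -0.    1.64 -0.44]
```

View pics/w8.png

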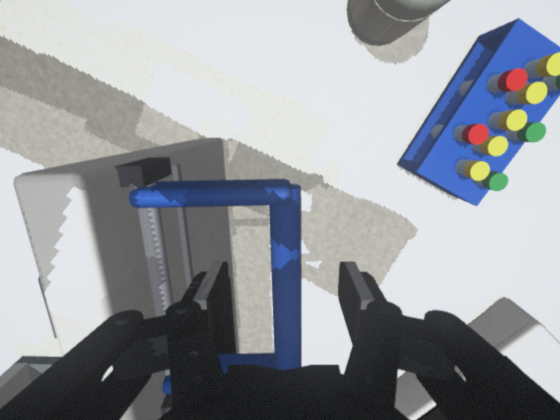

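Released, with the bar clear between the fingers. Now straight up.

jog_arm(
  plan=[
    [0,0,1.5,0,0,0,-0.3],
    [0,0,2.5,0,0,0,-0.3],
    [0,0,3,0,0,0,-0.3],
    [0,0,3,0,0,0,-0.3],
    [0,0,3,0,0,0,-0.3],
    [0,0,2,0,0,0,-0.3],
    [0,0,0,0,0,0,-0.3],
  ],
)

```text
time_s: 26.52
eef_pos: [0.599, 0.2486, 0.3447]
eef_rot: [0.4, 0.917, 0.002, 0.002]
contact_force: [0.3, -0.5, -0.2]
gripper_width: 0.647
```

jog_arm(
  plan=[
    [-3,-1,0,0,0,0,-0.3],
    [-4,-1,0,0,0,0,-0.3],
    [-4,-1,0,0,0,0,-0.3],
    [-4,-1,0,0,0,0,-0.3],
    [-3,-1,0,0,0,0,-0.3],
    [0,0,0,0,0,0,-0.3],
  ],
)

```text
time_s: 27.28
eef_pos: [0.4167, 0.198, 0.3413]
eef_rot: [0.4, 0.917, 0.0, 0.0]
contact_force: [-0.2, 0.5, 0.5]
gripper_width: 0.649
```

```bash
python3 st.py;python3 - <<'E'
from h import *
for n in("scene","side"):
    cv2.imwrite(f"pics/{n}9.png",robot.camera(n))
for l in ["paddle_bar","door_hinge","paddle_pivot"]:
    rs=[]
    for n in ("scene","side"):
        r=robot.pinpoint(n,l);print(n,l,[(np.round(x["point"],1),round(x["conf"],2)) for x in r[:2]])
        if r: rs.append(ray(cam(n),r[0]["point"]))
    if len(rs)==2: print(tri(rs))
E
```

```text
t 27.27 pos [0.4167 0.198  0.3413] yang 0.748 z [ 0.001  0.    -1.   ] F [-0.21  0.53  0.46] T [-0.02  0.01  0.03] w 0.649 q [ 0.32 -0.11  1.35  0.    1.9  -0.43]
scene paddle_bar [(array([383.3, 221.3]), 0.94)]
side paddle_bar [(array([242. , 244.8]), 0.62)]
(array([0.59746576, 0.25648537, 0.21101804]), [np.float64(0.000869163001857785), np.float64(0.0008691630018576526)])
scene door_hinge [(array([309.5, 252.6]), 0.71)]
side door_hinge [(array([230.4, 203.6]), 0.97)]
(array([0.69592791, 0.0410762 , 0.20816693]), [np.float64(0.004893478794268186), np.float64(0.004893478794268058)])
scene paddle_pivot [(array([361.8, 210.6]), 0.69)]
side paddle_pivot [(array([260.1, 240.9]), 0.64)]
(array([0.55163722, 0.20510979, 0.19747143]), [np.float64(0.0019662327566637265), np.float64(0.001966232756663565)])
```

View pics/scene9.png

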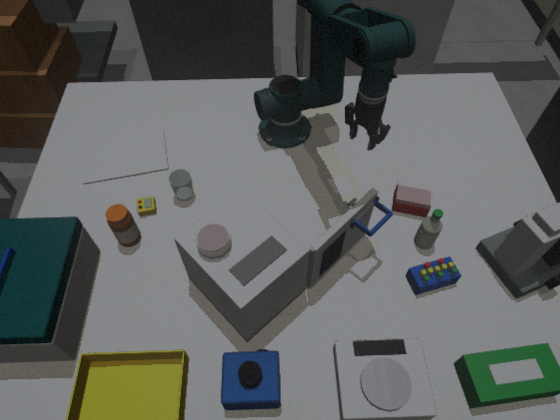

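View pics/side9.png

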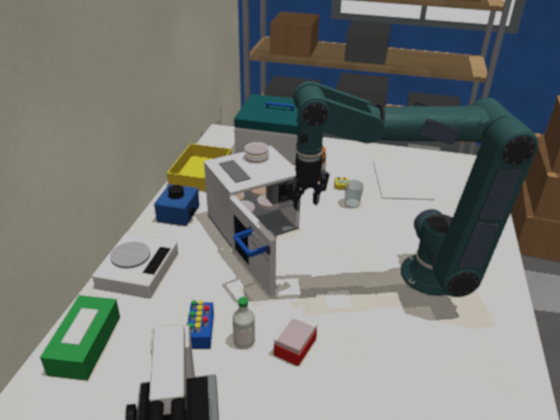

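```bash
python3 - <<'E'
from h import *
a=cv2.imread("pics/scene0.png").astype(int);b=cv2.imread("pics/scene9.png").astype(int)
for n,(x,y,w,h) in dict(dishes=(193,220,42,38),bottle=(412,206,34,46),rack=(405,256,58,40),tip=(390,184,44,34),beaker=(166,166,30,38),media=(104,202,40,46),timer=(134,194,26,24)).items():
    print(n,cv2.phaseCorrelate(a[y:y+h,x:x+w].mean(2),b[y:y+h,x:x+w].mean(2)))
print(robot.job_done(),robot.state()["time_s"])
E
```

```text
dishes ((0.49598156011143857, 0.02624811465492627), 1.0134403639252776)
bottle ((0.07402491750751139, 0.11961548953979317), 0.9643981440946661)
rack ((-0.06113675818162889, -0.048225601554918285), 0.9817676855614875)
tip ((0.9588726854205731, -0.20303498725856173), 0.7416147297906036)
beaker ((-0.2325514031105591, 0.028090344092671415), 0.801624735658178)
media ((-0.026449374038403306, -0.06250947430084963), 0.9311989464990708)
timer ((0.5107477333531758, 0.05396454330960765), 0.9055743790068843)
the job is handed in; nothing more can be done
the job is handed in; nothing more can be done
```

The incubator door is open to about a right angle and released, and the job is handed in. I last read the clock at 27.3 s of the 64 s allowed, just before the final checks.

**How it went:** I pinched the blue handle bar at 20 N and lifted it about 1 mm at a time. It met its stop at about 0.6 rad, where the motion stalled and the lifting force rose about 4 N. With the handle held up I swung the door open along its arc at about 0.3 rad/s or slower. Then I lowered the handle, let go and moved the gripper clear.

**Final checks:**
- **Door angle:** the handle bar in the images puts the door at 1.55 rad. The less certain pivot point gives 1.51 rad.
- **Contact:** the gripper is clear of everything, and the force reading is at its noise level.
- **Forces:** vertical force read at most 16 N, while starting the door. I estimate about 5 to 6 N of that was pressing on the stop. Sideways pull never read above 6 N.
- **Other objects:** comparing start and end pictures, everything shifted less than 1 pixel. The tip box showed the most, 1.0 pixel with a weak match. I put that down to shadow, because the arm never touched it.

**What disagreed:**
- **Slip in the grip:** the bar slid or rolled about 3 mm while being lifted, so I tracked the real lift with the side camera.
- **Hinge position:** my estimate was about 3 mm off, which gave a sideways force of about 5 N early in the swing. I corrected it as the door opened.

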